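Set a syringe pump's start gap with its thumbwheel

ROBOT

A 6-joint arm with a two-finger parallel gripper is mounted at the origin on the work surface. World frame = base frame: x ahead of the robot, y to its left, z up, the work surface at z = 0. Lengths are in mm, angles in rad, forces in N, time in s.
With the tool pointing down it reaches from about 250 to 775 mm from the base axis. Payload 4 kg.
Tool frame: the origin (TCP) lies on the centre line of the jaws, within the pads' length; the fingertips stand robot.tip_extent ahead of it and the grasp point (between the pads) lies 11 mm behind it (robot.tip_extent is the distance from the TCP to the fingertips, in mm); z points along the fingers, y is the line along which they close (so a half turn about z gives the same grasp; the last joint's range is limited). The gripper opens to 94 mm and grips with 3 to 60 N. Pads are 16 mm wide; open, the fingers measure 119 mm over their backs; the gripper's body (75 mm by 177 mm) begins 78 mm behind the grasp point.
Start: joints at [1.139, 0.087, 1.371, -0, 1.684, -0.103], TCP at [177.609, 520.552, 213.506] pointing down, gripper open.
Joint ranges: [-3.1, 3.1], [-0.76, 2.03], [0.27, 2.55], [-1.08, 4.22], [0.17, 2.65], [-2.57, 2.57]. Speed limits (rad/s): [2.79, 2.79, 3.14, 3.14, 3.14, 3.14].

INTERFACE

Orientations are given as a rotation vector (axis times angle).
In Python, from plant import robot gives the robot as it stands.
- The arm moves only by the shell command python3 nudge.py [OPENING] [FORCE], which reads ROWS from standard input. ROWS is a JSON list that holds a single list of rows (three levels of brackets), with 1 to 5 rows, each of 4 numbers: dx, dy, dz in mm, then a turn about the tool's z in rad; each row shifts and turns the commanded pose from where the row before left it, along the tool's axes as they then stand; what a row does not reach is not made up. A row lasts 1/8 s, in which the tool goes at most 62.5 mm and 0.188 rad, less where a joint would pass 70% of its speed; a pose out of reach is approached as far as the arm can. OPENING is the finger opening in mm, set as the command begins (- or left out keeps the last). The fingers move at their own pace and stop on an object; FORCE is the grip in N (left out, the last holds). Time passes only in rows, so rows that do not move let the fingers close. It prints the time, the measured TCP pose, the force, the opening and the grip force at its end. Input that does not fit is refused with a message, and nothing moves.
- robot.get_state(): the state, without advancing time (a new reading comes with each control period).
- robot.get_image(name): name is "side" or "top" or "wrist"; returns the picture (400x640x3 uint8, red, green, blue); there is no depth.
- robot.camera_model(name): a dict with "fx", "fy", "cx", "cy" (pixels), "R" (3x3) and "t" (3): a world point X has camera coordinates R X + t. Camera axes: x right, y down, z forward; pixel columns grow to the right and rows downward; lengths in mm; the calibration is good to about 2 mm. A picture is of the moment at which its call begins: read the wrist's pose just before it. camera_model takes no time and is no camera call; for the wrist camera it gives the pose at the moment of the call.
- robot.close_job(): hands the job in; it is judged then, once.
The state is a dict: "time": time; "qpos": joint angles; "joint_velocities": joint speeds; "joint_efforts": joint torques, N m; "eef_pos": TCP position; "ee_rot": TCP orientation; "wrist_force": force on the tool from outside, world axes, zero at the start; "torque": the same for the moment, N m; "opening": finger opening in mm; "finger_force": force on a finger pad.
Only numpy, scipy, OpenCV 4.12 (cv2) and the standard library are available. Lean on these libraries where they do the work, as an engineer would, in place of code of your own. Each camera call takes 0.05 s, during which the arm holds its last target. There are 200 camera calls.

TASK

On the syringe pump, roll the black knurled thumbwheel with a fingertip so that the pusher block closes up on the syringe holder, until the block's yellow pointer lines up with the red gauge mark on the rail; then press the green button to store the position, and let it come back up. Move the pusher only by its wheel, never by pushing the block, and leave the red mark where it is set. Nothing is to be picked up: leave the syringe, the vial on the pump and the other things on the bench where they are.

Things in the scene. Friction and masses are not known exactly. Their poses are not given: they have to be found in the camera images.
- pump: Syringe pump, white box with dark blue trim, fixed to the bench, 200 (x) by 300 (y) by 75 mm high, drive on top. Origin: centre of its underside. z up; -x is the front with a flat control deck (75 mm high, x -100 to -30 mm); +y end: thumbwheel; -y end: fixed dark blue syringe holder, up to 153 mm high. Its place varies, turned up to 17 degrees.
- thumbwheel (a joint): Angle of the thumbwheel in rad. It grows as the top of the wheel rolls to the pump's +x; each rad moves the pusher 4 mm (25 mm a turn) towards the pump's -y, closing the gap; rolling back opens it. It turns with 1.5 to 2 N at the rim, does not coast and stays where it is left; a fingertip pressed down with 5 to 20 N carries it without slip.
- wheel_top (a point): Highest point of the thumbwheel's rim, mid-width, 133 mm above the bench; stays there as the wheel turns. Axes as the pump's. The wheel is black, finely ribbed (four ribs white), 60 mm in diameter, 24 mm wide, axis along the pump's y. It sits in a slot of the white drive housing (90 mm along x, 62 mm along y, top 120 mm high), so only its top 13 mm stands out.
- pusher: Pusher block, dark blue, 74 (x) by 26 (y) by 50 mm high, top 133 mm above the bench, sliding along the pump's y on two steel rods. Origin: its middle, on the lead screw. Axes as the pump's. At the start its pointer is 14 to 40 mm (along +y) short of the mark.
- pointer (a point): Tip of the pusher's yellow pointer, a 4 mm wide finger that sticks out 19 mm from the block towards the front (-x), 99 mm above the bench. Axes as the pump's.
- mark (a point): Red gauge mark: the rear end of a 6 mm wide red cursor that straddles the aluminium scale rail, 99 mm above the bench, along the middle of its width. The pointer's tip passes right beside it: they are lined up when both have the same y in the pump's frame. Axes as the pump's. The cursor is clamped firmly on its rail at a place that varies.
- store_top (a point): Centre of the top of the green push button, 22 mm in diameter, on the control deck in a grey 38 mm collar; 93 mm above the bench when up; it goes 6 mm straight down. Fully down takes 4 N; it springs back.
- store (a joint): Travel of the green button in m: 0 up, 0.006 fully down; it counts as pressed beyond 0.004.
- syringe: Clear syringe, 21 mm in diameter, 144 mm long, lying on the bench in front of the pump, roughly along the pump's y. Origin: under its finger flange. Not to be moved.
- vial: Small amber vial with black cap, 22 mm in diameter, 42 mm high, standing on the pump's control deck, its axis 55 mm or more from that of the green button. Origin: centre of its underside. Not to be moved.
- tube_rack: White rack of purple tubes, 85 by 125 by 29 mm high, on the bench beyond the pump's drive end. Origin: centre of its underside. Not to be moved.
- marker_pen: White and blue marker pen, 15 mm thick, 133 mm long, lying on the bench behind the pump (+x), along its y. Origin: underside. Not to be moved.
- reagent_bottle: Glass bottle with blue cap, 68 mm in diameter, 130 mm high, right of the pump. Origin: centre of its underside. Not to be moved.
- tip_box: Pipette tip box with blue lid, 87 by 124 by 67 mm high, right of the pump. Origin: centre of its underside. Not to be moved.
- beaker: Glass beaker, 68 mm in diameter, 85 mm high, back left. Origin: centre of its underside. Not to be moved.

How it is judged:
By the outcome, as a careful person would: the job done as asked, in the order asked, and still so for the second after the job is handed in, with the robot touching nothing.
It also fails if it takes over 72 s, if anything falls off the work surface, if the arm or the gripper's body presses on something with over 40 N, if the wrist force passes 120 N, or if a joint passes its speed limit or range.

## Working session

There is one attempt and no reset: what is moved stays moved. The work goes in short steps, Python scripts to look and compute and a shell command to move; the robot and the scene stay as the last step left them, time stands still between calls to the robot, and variables do not carry over. Pictures are saved under pics/ and viewed, at most 14 in all, crops included, and the job is handed in when it is done.

```bash
ls; mkdir -p pics
python3 - <<'E'
from plant import robot
import cv2,numpy as np
print(robot.tip_extent)
for n in("side","top","wrist"):
    m=robot.camera_model(n); im=robot.get_image(n); cv2.imwrite(f"pics/{n}0.png",im[:,:,::-1])
    print(n,m)
s=robot.get_state();print(s)
E
```

```text
nudge.py
pics
plant.py
8.0
side {'fx': 419.09734405571766, 'fy': 419.09734405571766, 'cx': 320.3925465312591, 'cy': 197.59320676314076, 'R': array([[ 8.72544540e-01, -4.88533890e-01,  8.15339112e-04],
       [-3.39778468e-01, -6.08057834e-01, -7.17506978e-01],
       [ 3.51022248e-01,  6.25779761e-01, -6.96550840e-01]]), 't': array([-498.42856029,  259.41735429, 1105.4932204 ])}
top {'fx': 381.79872709878975, 'fy': 381.79872709878975, 'cx': 320.29987677239825, 'cy': 199.1231056678517, 'R': array([[-0.01641357, -0.99979828, -0.0115753 ],
       [-0.97993399,  0.0183853 , -0.19847254],
       [ 0.19864532,  0.00808538, -0.98003809]]), 't': array([ -15.99315528,  567.7569374 , 1008.0102368 ])}
wrist {'fx': 341.7097239764601, 'fy': 341.7097239764601, 'cx': 317.5183987826549, 'cy': 196.9597859143766, 'R': array([[ 0.32279433,  0.94646778, -0.00159789],
       [ 0.92198681, -0.31406266,  0.22650599],
       [ 0.21387879, -0.07458809, -0.97400846]]), 't': array([-548.9742027 ,  -22.16434376,  388.90044207])}
{'time': 0.15, 'qpos': array([ 1.13889765e+00,  8.78216140e-02,  1.37186927e+00, -6.04957734e-06,
        1.68356360e+00, -1.03091135e-01]), 'joint_velocities': array([ 6.63774830e-04, -2.39336778e-03, -4.12603760e-03, -6.78633515e-05,
       -2.51019578e-04,  4.32198773e-05]), 'joint_efforts': array([ 1.87292884e-03, -3.40642262e+01, -3.02793896e+01,  7.17935013e-02,
        3.05601570e-02, -1.30172211e-04]), 'eef_pos': array([177.44376387, 520.18550094, 212.57232375]), 'ee_rot': array([-5.14096090e-01, -3.09880300e+00,  2.51970236e-03]), 'wrist_force': array([ 0.61676579, -0.25577348, -0.50915963]), 'torque': array([-0.01186466,  0.00386186, -0.02590812]), 'finger_force': 0.0, 'opening': 93.90476974244395}
```

View pics/top0.png

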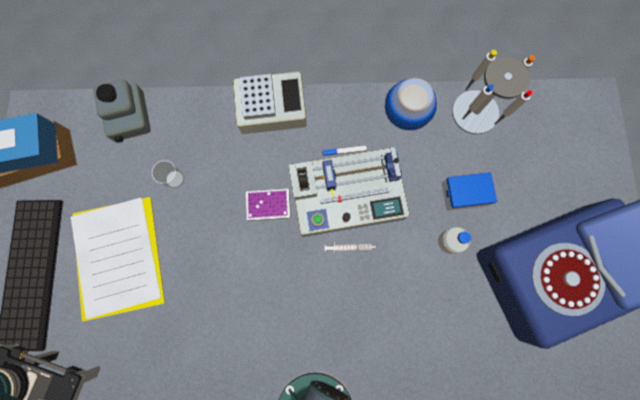

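View pics/side0.png

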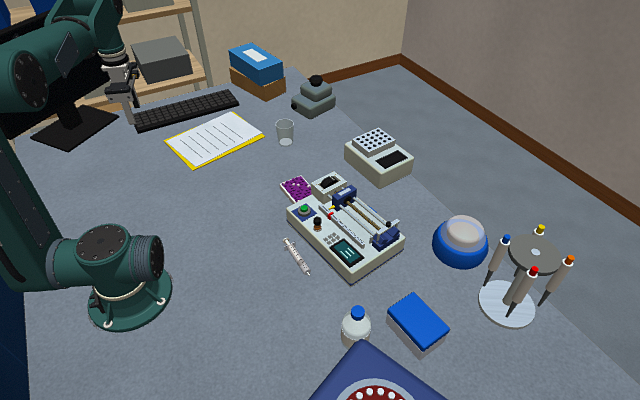

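The top view shows the pump at about (350,190): wheel (303,177), pusher (330,175), green button (317,217), vial (346,217). The side view agrees with this. Next I'll do a coarse localisation.

```bash
cat > h.py <<'E'
from plant import robot
import cv2,numpy as np
from scipy.spatial.transform import Rotation as Ro
def ray(m,u,v,z):
    R,t=m["R"],m["t"]; C=-R.T@t
    d=R.T@np.array([(u-m["cx"])/m["fx"],(v-m["cy"])/m["fy"],1])
    return C+d*(z-C[2])/d[2]
def tool(s=None):
    s=s or robot.get_state(); return s["eef_pos"],Ro.from_rotvec(s["ee_rot"]).as_matrix()
E
python3 - <<'E'
from h import *
m=robot.camera_model("top")
for n,u,v,z in[("wheel",303,177,133),("green",317,217,93),("vial",346,217,117),("f1",302,235,75),("f2",408,218,75)]: print(n,ray(m,u,v,z).round(0))
p,T=tool(); m=robot.camera_model("wrist"); C=-m["R"].T@m["t"]
print(T.round(3)); print("cam in tool",(T.T@(C-p)).round(1),"axis",(T.T@m["R"].T[:,2]).round(3),(T.T@m["R"].T[:,0]).round(3))
E
```

```text
wheel [612.  18. 133.]
green [512. -17.  93.]
vial [506. -93. 117.]
f1 [466.  25.  75.]
f2 [ 507. -263.   75.]
[[-0.946  0.323 -0.001]
 [ 0.323  0.946 -0.002]
 [ 0.    -0.002 -1.   ]]
cam in tool [  66.6   -0.3 -170.5] axis [-0.227  0.     0.974] [ 0.  1. -0.]
```

View pics/wrist0.png

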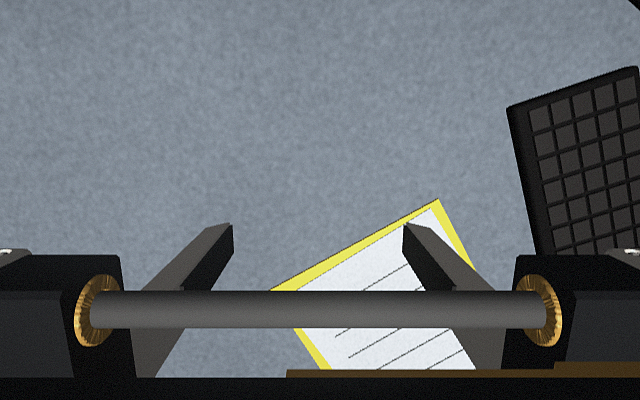

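The wrist view shows only the open fingers and the notepad. I'll turn the tool so its y lies along the pump's y, which puts the camera on the front side, and move over the pump with the fingers closed.

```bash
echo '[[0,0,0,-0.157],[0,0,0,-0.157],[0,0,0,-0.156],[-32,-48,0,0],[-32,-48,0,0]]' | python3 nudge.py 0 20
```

```text
refused: ROWS must be a list holding one list of rows, three levels of brackets. Nothing was moved.
```

Wrong form. The message asks for a list holding one list of rows, three levels of brackets, so I'll send the same numbers that way.

```bash
echo '[[[0,0,0,-0.157],[0,0,0,-0.157],[0,0,0,-0.156],[-32,-48,0,0],[-32,-48,0,0]]]' | python3 nudge.py 0 20
echo '[[[-32,-48,0,0],[-32,-48,0,0],[-32,-48,0,0],[-32,-48,0,0],[-32,-48,0,0]]]' | python3 nudge.py
echo '[[[-32,-48,0,0],[-32,-48,0,0],[-32,-48,0,0],[-32,-48,0,0],[-32,-48,0,0]]]' | python3 nudge.py
echo '[[[0,0,0,0],[0,0,0,0]]]' | python3 nudge.py
python3 - <<'E'
from h import *
p,T=tool(); print(p,T.round(3)); m=robot.camera_model("wrist");im=robot.get_image("wrist");cv2.imwrite("pics/w1.png",im[:,:,::-1])
np.save("w1.npy",{"m":m},allow_pickle=True)
E
```

```text
time: 0.78
eef_pos: [254.8, 433.6, 212.9]
ee_rot: [0.225, -3.133, 0.001]
wrist_force: [1.6, -0.4, -0.4]
opening: 47.4
finger_force: 0.0
time: 1.4
eef_pos: [447.5, 217.8, 213.3]
ee_rot: [0.222, -3.134, -0.0]
wrist_force: [-0.4, 0.0, -0.4]
opening: 0.4
finger_force: 0.0
time: 2.02
eef_pos: [639.8, 2.8, 213.0]
ee_rot: [0.221, -3.133, -0.001]
wrist_force: [0.4, -0.0, -0.1]
opening: 0.1
finger_force: 0.0
time: 2.28
eef_pos: [638.4, 4.5, 212.7]
ee_rot: [0.221, -3.132, -0.001]
wrist_force: [-0.2, 0.4, 0.3]
opening: 0.0
finger_force: 0.0
[638.44629183   4.52996368 212.73139676] [[-0.99  -0.14  -0.002]
 [-0.14   0.99   0.001]
 [ 0.002  0.001 -1.   ]]
```

View pics/w1.png

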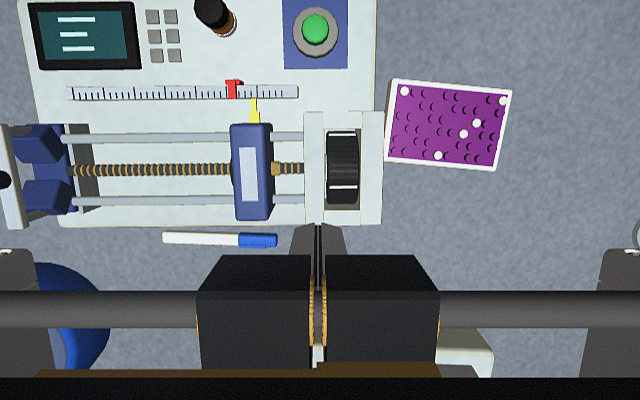

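The wrist view shows the wheel at (342,165), the pusher at (252,170), the pointer tip at (254,99), the red cursor at (233,88), the button at (315,29) and the vial cap at (210,10). Next I'll measure these points, then shift the tool for a second view.

```bash
cat >> h.py <<'E'
def feats(im):
    hsv=cv2.cvtColor(im,cv2.COLOR_RGB2HSV); f={}
    def big(mask,box=None):
        if box: 
            k=np.zeros_like(mask);x0,y0,x1,y1=box;k[y0:y1,x0:x1]=255;mask=mask&k
        n,l,st,c=cv2.connectedComponentsWithStats(mask)
        if n<2:return None
        i=1+np.argmax(st[1:,4]); return np.argwhere(l==i)[:,::-1].astype(float)
    f["red"]=big(cv2.inRange(hsv,(0,150,90),(8,255,255))|cv2.inRange(hsv,(173,150,90),(180,255,255)),(20,0,400,180))
    f["yellow"]=big(cv2.inRange(hsv,(22,150,120),(35,255,255)),(20,0,400,240))
    f["green"]=big(cv2.inRange(hsv,(45,120,90),(75,255,255)),(20,0,640,240))
    f["wheel"]=big(cv2.inRange(hsv,(0,0,0),(180,120,60)),(310,100,400,225))
    f["screw"]=big(cv2.inRange(hsv,(8,60,50),(22,200,220)),(60,100,240,230))
    return f
def look(name):
    m=robot.camera_model("wrist"); im=robot.get_image("wrist"); cv2.imwrite(f"pics/{name}.png",im[:,:,::-1]); f=feats(im)
    for k,v in f.items():
        if v is not None: print(k,len(v),v.min(0),v.max(0),v.mean(0).round(2))
    return m,f
E
python3 - <<'E'
from h import *
m=np.load("w1.npy",allow_pickle=True).item()["m"]
im=cv2.imread("pics/w1.png")[:,:,::-1].copy(); f=feats(im)
for k,v in f.items(): print(k,len(v),v.min(0),v.max(0),v.mean(0).round(1))
def line(pts,z):
    P=np.array([ray(m,u,v,z)[:2] for u,v in pts]); vx,vy,_,_=cv2.fitLine(P.astype(np.float32),cv2.DIST_HUBER,0,.01,.01).ravel(); return np.degrees(np.arctan2(vy,vx))%180-90
print("screw yaw",line(f["screw"],108))
for k,z in(("red",99),("yellow",99),("green",93),("wheel",133)):
    print(k,ray(m,*f[k].mean(0),z).round(1))
E
echo '[[[30,-30,0,0],[0,0,0,0],[0,0,0,0]]]' | python3 nudge.py
python3 - <<'E'
from h import *
look("w2")
m2=robot.camera_model("wrist");m=np.load("w1.npy",allow_pickle=True).item()["m"]
f1=feats(cv2.imread("pics/w1.png")[:,:,::-1].copy());f2=feats(cv2.imread("pics/w2.png")[:,:,::-1].copy())
def P(m):return np.array([[m["fx"],0,m["cx"]],[0,m["fy"],m["cy"]],[0,0,1]])@np.c_[m["R"],m["t"]]
for k in("red","yellow","green","wheel"):
    X=cv2.triangulatePoints(P(m),P(m2),f1[k].mean(0),f2[k].mean(0)).ravel();print(k,(X[:3]/X[3]).round(1))
E
```

```text
red 173 [225.  80.] [239.  98.] [231.7  87.8]
yellow 5 [251.  99.] [252. 102.] [251.2 100.2]
green 585 [302.  14.] [328.  42.] [314.7  28.3]
wheel 1961 [326. 131.] [359. 203.] [342.1 167.1]
screw 36 [ 74. 164.] [ 79. 176.] [ 75.8 170. ]
screw yaw -86.20983
red [559.3 -75.   99. ]
yellow [566.5 -58.8  99. ]
green [505.4 -16.   93. ]
wheel [605.2  18.6 133. ]
time: 2.7
eef_pos: [613.2, -28.2, 214.3]
ee_rot: [-0.224, 3.132, 0.001]
wrist_force: [1.0, -0.5, 0.3]
opening: 0.5
finger_force: 0.0
red 163 [263. 117.] [276. 134.] [269.34 124.52]
yellow 10 [294. 148.] [295. 157.] [294.9 152.5]
green 545 [339.  55.] [364.  82.] [351.22  68.22]
wheel 1651 [360. 167.] [395. 224.] [377.38 195.9 ]
screw 36 [115. 198.] [119. 209.] [116.69 203.28]
red [559.  -75.8  95.6]
yellow [569.5 -46.9 168.7]
green [505.9 -16.   95.2]
wheel [608.9  23.7  90.3]
```

Run:
```python
import cv2
im=cv2.imread("pics/w2.png")[100:220,235:415]
cv2.imwrite("pics/c2.png",cv2.resize(im,None,fx=4.4,fy=4.4,interpolation=cv2.INTER_NEAREST))
h=cv2.cvtColor(im,cv2.COLOR_BGR2HSV)
for r in range(26,60,3): print(r+100,[tuple(map(int,h[r,c])) for c in range(52,64,2)])
```

```text
126 [(104, 27, 229), (103, 27, 226), (106, 30, 232), (18, 53, 24), (104, 25, 228), (105, 29, 228)]
129 [(12, 55, 23), (102, 28, 225), (103, 28, 227), (13, 79, 29), (103, 27, 227), (105, 27, 229)]
132 [(135, 8, 63), (102, 30, 231), (103, 27, 224), (9, 78, 23), (103, 28, 224), (105, 27, 223)]
135 [(103, 24, 242), (36, 44, 221), (33, 49, 244), (96, 18, 218), (92, 14, 235), (93, 12, 236)]
138 [(110, 36, 249), (31, 136, 241), (31, 136, 242), (99, 17, 190), (93, 13, 231), (93, 12, 228)]
141 [(110, 33, 249), (31, 141, 240), (31, 139, 241), (102, 18, 188), (98, 13, 233), (93, 13, 227)]
144 [(107, 34, 245), (31, 141, 240), (31, 137, 242), (48, 16, 161), (94, 16, 232), (93, 13, 229)]
147 [(38, 36, 213), (31, 133, 241), (31, 138, 240), (31, 116, 176), (31, 76, 190), (94, 17, 230)]
150 [(31, 139, 240), (31, 132, 241), (31, 134, 240), (31, 132, 243), (29, 185, 152), (97, 19, 232)]
153 [(31, 138, 240), (31, 137, 238), (31, 133, 240), (31, 136, 241), (30, 169, 208), (101, 19, 233)]
156 [(31, 144, 245), (31, 132, 243), (31, 134, 241), (31, 136, 241), (30, 165, 218), (99, 26, 184)]
159 [(107, 61, 59), (103, 69, 52), (117, 187, 56), (118, 170, 54), (113, 149, 53), (115, 82, 56)]
```

View pics/c2.png

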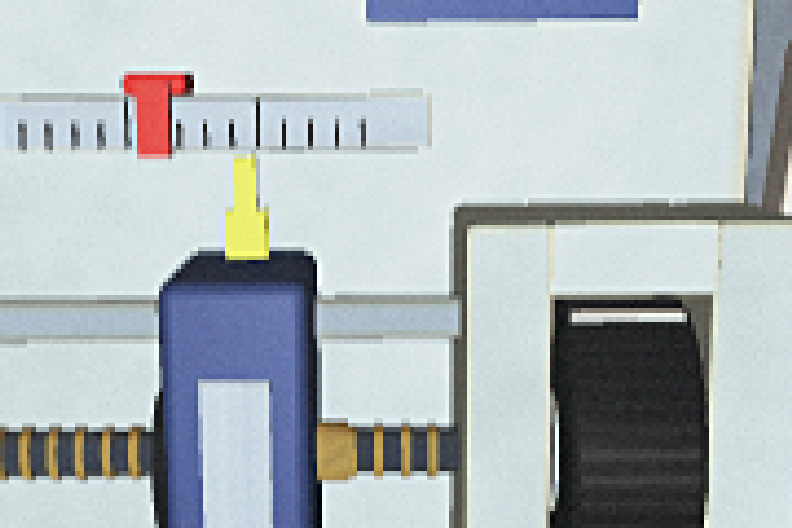

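The crop shows the red stem's lower end at about col 270 and the pointer tip at about col 291, so the gap is about 15 mm. I'll refine both features and get the wheel-top position.

```bash
cat >> h.py <<'E'
YAW=np.radians(8.05); PY=np.array([-np.sin(YAW),np.cos(YAW),0]); PX=np.array([np.cos(YAW),np.sin(YAW),0])
def gap(m,im):
    hsv=cv2.cvtColor(im,cv2.COLOR_RGB2HSV); r=feats(im)["red"]; r=r[(r[:,1]>r[:,1].max()-7)]
    y=cv2.inRange(hsv,(26,100,190),(36,255,255)); u,v=map(int,r.mean(0)); k=np.zeros_like(y); k[v-12:v+50,max(u-60,0):u+60]=255
    y=np.argwhere(y&k)[:,::-1].astype(float); y=y[y[:,1]<y[:,1].min()+7]
    A,B=ray(m,*y.mean(0),99),ray(m,*r.mean(0),99)
    print("tip px",y.mean(0).round(2),len(y),"mark px",r.mean(0).round(2),len(r),"gap y %.2f x %.2f"%((A-B)@PY,(A-B)@PX)); return (A-B)@PY
def goto(X):
    p,T=tool(); print("tcp",p.round(1),"tool delta",(T.T@(np.array(X)-p)).round(1))
E
python3 - <<'E'
from h import *
m1=np.load("w1.npy",allow_pickle=True).item()["m"];m2=robot.camera_model("wrist")
for m,n in((m1,"w1"),(m2,"w2")):
    im=cv2.imread(f"pics/{n}.png")[:,:,::-1].copy(); gap(m,im); w=feats(im)["wheel"]; a,b=w.min(0),w.max(0); uc=(a[0]+b[0])/2
    if n=="w1": e=[ray(m,uc,v,120) for v in(a[1],b[1])]; x=(e[0]+e[1])/2@PX; print("chord",(e[0]-e[1])@PX)
    vm=(a[1]+b[1])/2
    if n=="w1": y=ray(m,uc,vm,133)@PY; print("width",[ray(m,u,vm,133)@PY for u in(a[0],b[0])])
W=x*PX+y*PY; print("wheel",W.round(1)); goto(W+[0,0,150])
E
```

```text
tip px [253. 102.] 35 mark px [231.7   94.96] 53 gap y 16.78 x 5.41
chord -56.192563852023234
width [np.float64(-78.19952777358768), np.float64(-53.87319493843345)]
tip px [290. 139.] 35 mark px [269.5 131. ] 56 gap y 16.72 x 6.45
wheel [607.5  19.2   0. ]
tcp [613.4 -28.2 214.1] tool delta [-0.9 47.7 64.1]
```

```bash
echo '[[[11,48,0,0],[0,0,32,0],[0,0,32,0],[0,0,0,0]]]' | python3 nudge.py | egrep 'eef|force'
echo '[[[0,0,7,0],[0,0,0,0]]]' | python3 nudge.py | egrep 'eef|wrist'
echo '[[[0,0,2,0],[0,0,0,0]]]' | python3 nudge.py | egrep 'eef|wrist'
echo '[[[0,0,1,0],[0,0,0,0]]]' | python3 nudge.py | egrep 'time|eef|wrist'
python3 - <<'E'
from h import *
m,f=look("w3"); gap(m,cv2.imread("pics/w3.png")[:,:,::-1].copy()); goto([607.5,19.2,141])
E
```

```text
eef_pos: [593.9, 17.8, 146.2]
wrist_force: [-0.5, -0.5, 1.1]
finger_force: 0.0
eef_pos: [596.3, 16.5, 143.5]
wrist_force: [-0.2, 0.4, -0.3]
eef_pos: [596.0, 16.3, 141.0]
wrist_force: [-0.9, 0.4, 0.3]
time: 4.0
eef_pos: [596.0, 16.3, 139.8]
wrist_force: [0.2, -0.1, 0.9]
red 296 [171. 134.] [188. 158.] [178.45 144.74]
yellow 12 [202. 175.] [204. 183.] [202.42 178.5 ]
green 981 [268.  52.] [301.  88.] [284.62  70.09]
wheel 483 [310. 204.] [340. 224.] [325.18 214.97]
screw 17 [210. 160.] [212. 174.] [210.71 167.29]
tip px [206.34 162.89] 44 mark px [178.35 154.93] 72 gap y 16.91 x 4.92
tcp [596.   16.3 139.8] tool delta [-11.8   1.3  -1.2]
```

View pics/w3.png

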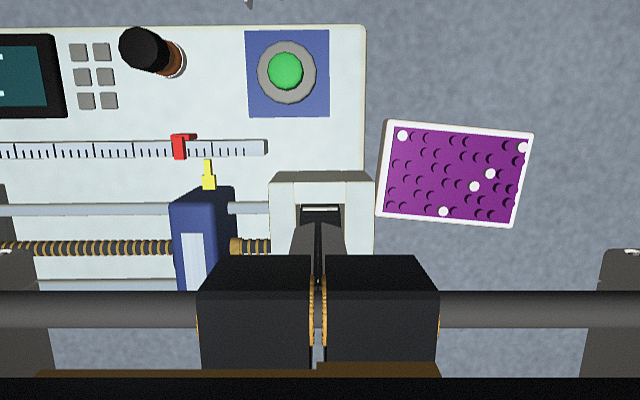

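The view shows the fingertip over the wheel slot, with the pointer tip at (206,163) and the mark at (178,155), a gap of 16.9 mm. I'll go on down until it touches.

```bash
for i in 1 2; do :; done; echo '[[[0,1,1,0],[0,0,0,0]]]' | python3 nudge.py | egrep 'eef|wrist'
echo '[[[0,0,1,0],[0,0,0,0]]]' | python3 nudge.py | egrep 'eef|wrist'
echo '[[[0,0,1,0],[0,0,0,0]]]' | python3 nudge.py | egrep 'time|eef|wrist'
```

```text
eef_pos: [596.0, 16.6, 139.5]
wrist_force: [0.6, -2.7, 4.1]
eef_pos: [596.1, 16.6, 139.3]
wrist_force: [-0.6, -3.7, 7.5]
time: 4.8
eef_pos: [596.2, 16.5, 139.1]
wrist_force: [-3.1, -1.6, 9.6]
```

```bash
echo '[[[-6,0,0.5,0],[-7,0,0,0],[-7,0,0,0],[0,0,0,0]]]' | python3 nudge.py | egrep 'time|eef|wrist'
python3 - <<'E'
from h import *
m=robot.camera_model("wrist");im=robot.get_image("wrist"); gap(m,im)
E
```

```text
time: 5.3
eef_pos: [618.0, 19.8, 140.3]
wrist_force: [0.6, -2.5, 11.8]
tip px [198.13 125.93] 45 mark px [174.35 117.93] 72 gap y 13.96 x 4.72
```

The stroke moved the pusher 2.95 mm for 22 mm of travel, so there was no slip. Repeating with 24 mm strokes.

```bash
echo '[[[0,0,-10,0],[24,0,0,0],[0,0,0,0],[0,0,10,0],[0,0,0,0]]]' | python3 nudge.py | egrep 'time|eef|wrist'
echo '[[[-8,0,0,0],[-8,0,0,0],[-8,0,0,0],[0,0,0,0]]]' | python3 nudge.py | egrep 'eef|wrist'
echo '[[[0,0,-10,0],[24,0,0,0],[0,0,0,0],[0,0,10,0],[0,0,0,0]]]' | python3 nudge.py | egrep 'eef|wrist'
echo '[[[-8,0,0,0],[-8,0,0,0],[-8,0,0,0],[0,0,0,0]]]' | python3 nudge.py | egrep 'eef|wrist'
python3 - <<'E'
from h import *
m=robot.camera_model("wrist");im=robot.get_image("wrist"); gap(m,im); goto([607.5,19.2,141])
E
```

```text
time: 5.98
eef_pos: [591.3, 17.0, 137.3]
wrist_force: [-4.5, 0.6, 10.2]
eef_pos: [618.8, 21.1, 140.3]
wrist_force: [1.1, 2.3, 12.8]
eef_pos: [591.5, 16.7, 137.4]
wrist_force: [-4.9, -0.1, 9.5]
eef_pos: [619.0, 20.8, 140.2]
wrist_force: [1.1, 1.9, 12.7]
tip px [184.07 123.32] 41 mark px [172.64 115.99] 72 gap y 6.48 x 4.30
tcp [619.   20.8 140.2] tool delta [11.6  0.  -0.9]
```

```bash
echo '[[[0,0,-10,0],[24,0,0,0],[0,0,0,0],[0,0,10,0],[0,0,0,0]]]' | python3 nudge.py | egrep 'wrist'
echo '[[[-8,0,0,0],[-8,0,0,0],[-8,0,0,0],[0,0,0,0]]]' | python3 nudge.py | egrep 'eef|wrist'
echo '[[[0,0,-10,0],[22,0,0,0],[0,0,0,0],[0,0,10,0],[0,0,0,0]]]' | python3 nudge.py | egrep 'eef|wrist'
echo '[[[-7,0,0,0],[-6,0,0,0],[0,0,0,0]]]' | python3 nudge.py | egrep 'eef|wrist'
python3 - <<'E'
from h import *
m=robot.camera_model("wrist");im=robot.get_image("wrist");cv2.imwrite("pics/w4.png",im[:,:,::-1]); gap(m,im); goto([607.5,19.2,141])
c=im[80:200,110:290,::-1]; cv2.imwrite("pics/c4.png",cv2.resize(c,None,fx=4.4,fy=4.4,interpolation=cv2.INTER_NEAREST))
E
```

```text
wrist_force: [-4.8, 0.3, 9.0]
eef_pos: [619.0, 20.8, 140.3]
wrist_force: [0.2, 1.5, 14.0]
eef_pos: [594.1, 16.9, 138.4]
wrist_force: [-4.4, 0.2, 11.0]
eef_pos: [609.8, 19.3, 140.4]
wrist_force: [-1.1, 1.0, 14.0]
tip px [176.61 139.32] 38 mark px [174.64 132.  ] 70 gap y 0.77 x 4.40
tcp [609.7  19.3 140.3] tool delta [ 2.2  0.2 -0.7]
```

View pics/c4.png

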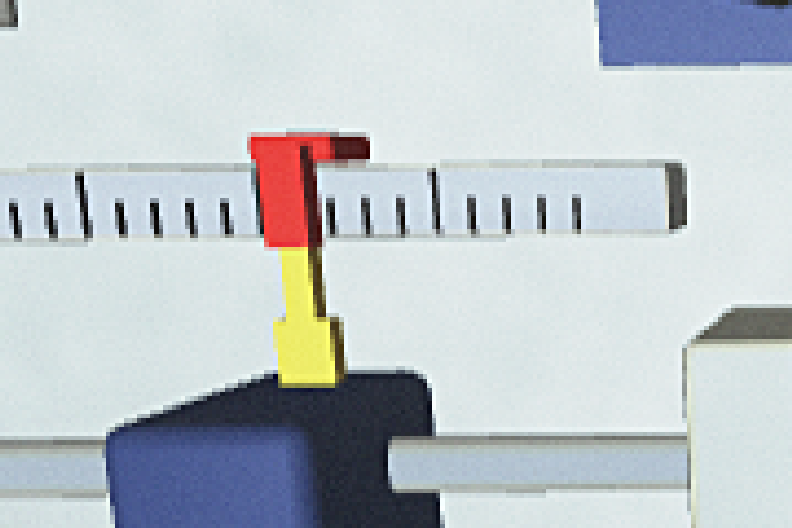

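The pointer is nearly level with the mark, and the oblique view reads about 0.8 mm short. I'll lift off and look from straight above the mark.

```bash
echo '[[[0,0,-15,0],[0,-45,0,0],[0,-44,0,0],[0,0,0,0],[0,0,0,0]]]' | python3 nudge.py | egrep 'time|eef|wrist'
cat >> h.py <<'E'
def fine(m,im):
    # per-row sub-pixel colour-weighted centres
    I=im.astype(float); red=np.clip((I[:,:,0]-I[:,:,1]-60)/120,0,1); r=feats(im)["red"]; u0,v1=r[:,0].mean(),int(r[:,1].max())
    yel=np.clip((np.minimum(I[:,:,0],I[:,:,1])-I[:,:,2]-40)/60,0,1)
    a,b=int(u0)-14,int(u0)+15; c=np.arange(a,b); out=[]
    for n,w,rows in(("red",red,range(v1-9,v1-1)),("yel",yel,range(v1+3,v1+10))):
        ys=[]
        for v in rows:
            ww=w[v,a:b]; u=(c*ww).sum()/ww.sum(); ys.append((ray(m,u,v,99)@PY,u,ww.sum()))
        ys=np.array(ys); print(n,ys[:,0].round(2),ys[:,1:].mean(0).round(2)); out.append(np.median(ys[:,0]))
    print("fine gap %.2f"%(out[1]-out[0]))
E
python3 - <<'E'
from h import *
m=robot.camera_model("wrist");im=robot.get_image("wrist");cv2.imwrite("pics/w5.png",im[:,:,::-1]); gap(m,im); fine(m,im); goto([607.5,19.2,141])
r=feats(im)["red"].mean(0).astype(int); c=im[r[1]-40:r[1]+60,r[0]-75:r[0]+75,::-1]; cv2.imwrite("pics/c5.png",cv2.resize(c,None,fx=5,fy=5,interpolation=cv2.INTER_NEAREST))
E
```

```text
time: 10.45
eef_pos: [618.9, -68.7, 150.0]
wrist_force: [0.5, -0.1, 0.7]
tip px [320.4  144.15] 40 mark px [319. 137.] 63 gap y 0.91 x 4.53
red [-153.32 -153.34 -153.33 -153.35 -153.32 -153.37 -153.36 -153.36] [319.01   6.63]
yel [-152.38 -152.38 -152.38 -152.38 -152.37 -152.37 -152.37] [320.5   6. ]
fine gap 0.97
tcp [618.9 -68.2 150.3] tool delta [-1.1 88.2  9.4]
```

View pics/c5.png

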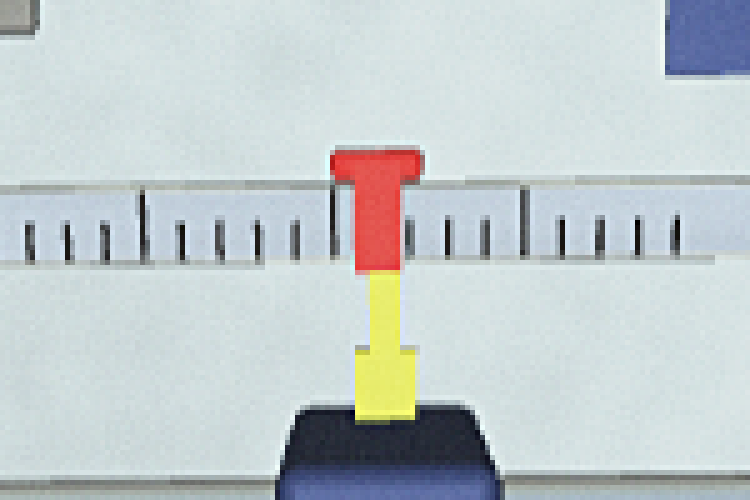

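From above, the red stem spans 355–400 and the pointer tip 370–400 in the crop, so the pointer is about 0.95 mm short, or 7 mm at the rim. One short stroke should close it.

```bash
echo '[[[4,45,0,0],[0,44,0,0],[0,0,0,0],[0,0,8,0],[0,0,7,0]]]' | python3 nudge.py | egrep 'eef|wrist'
echo '[[[0,0,0,0],[-3,0,0,0],[-3,0,0,0],[0,0,0,0]]]' | python3 nudge.py | egrep 'eef|wrist'
echo '[[[0,0,-15,0],[0,-45,0,0],[0,-44,0,0],[0,0,0,0],[0,0,0,0]]]' | python3 nudge.py | egrep 'time|eef|wrist'
python3 - <<'E'
from h import *
m=robot.camera_model("wrist");im=robot.get_image("wrist");cv2.imwrite("pics/w6.png",im[:,:,::-1]); gap(m,im); fine(m,im); goto([607.5,19.2,141])
E
```

```text
eef_pos: [604.1, 18.5, 139.9]
wrist_force: [-3.9, 3.7, 27.1]
eef_pos: [610.6, 19.4, 140.4]
wrist_force: [-1.0, 2.4, 12.4]
time: 12.25
eef_pos: [620.6, -69.1, 150.3]
wrist_force: [0.3, 0.4, 0.3]
tip px [319.5 142. ] 42 mark px [320. 134.] 63 gap y -0.31 x 5.06
red [-153.31 -153.29 -153.31 -153.3  -153.31 -153.31 -153.28 -153.31] [320.03   6.64]
yel [-153.64 -153.64 -153.64 -153.64 -153.64 -153.62 -153.47] [319.54   6.07]
fine gap -0.33
tcp [620.7 -68.5 150.5] tool delta [ 0.7 88.7  9.6]
```

Overshot by 0.33 mm. I'll roll back slightly, checking in place.

```bash
echo '[[[-2,45,0,0],[0,44,0,0],[0,0,0,0],[0,0,8,0],[0,0,2,0]]]' | python3 nudge.py | egrep 'eef|wrist'
echo '[[[0,0,2,0],[0,0,2,0],[0,0,0,0]]]' | python3 nudge.py | egrep 'eef|wrist'
cat > l.py <<'E'
from h import *
m=robot.camera_model("wrist");im=robot.get_image("wrist"); gap(m,im); fine(m,im)
E
python3 l.py
echo '[[[2,0,0,0],[2,0,0,0],[0,0,0,0]]]' | python3 nudge.py | egrep 'time|eef|wrist'; python3 l.py
```

```text
eef_pos: [610.1, 19.1, 140.6]
wrist_force: [-2.4, 2.0, 4.8]
eef_pos: [611.8, 19.4, 140.4]
wrist_force: [-2.2, 2.1, 9.7]
tip px [174.57 136.41] 37 mark px [174.7  129.57] 61 gap y -0.48 x 4.09
red [-152.91 -152.91 -152.93 -152.93 -152.94 -152.95 -152.97 -152.98] [174.35   8.83]
yel [-153.27 -153.24 -153.19 -153.21 -153.26 -153.33 -153.35] [174.92   6.77]
fine gap -0.33
time: 13.72
eef_pos: [608.7, 18.9, 140.4]
wrist_force: [0.2, 3.3, 8.9]
tip px [175.66 141.47] 38 mark px [175.22 134.52] 63 gap y -0.14 x 4.19
red [-152.99 -152.99 -153.05 -153.04 -153.   -152.88 -152.91 -152.87] [174.78   8.74]
yel [-152.78 -152.76 -152.84 -152.9  -152.96 -152.98 -152.94] [176.03   6.89]
fine gap 0.09
```

```bash
echo '[[[0,0,-15,0],[0,-45,0,0],[0,-44,0,0],[0,0,0,0],[0,0,0,0]]]' | python3 nudge.py | egrep 'time|eef|wrist'; python3 l.py
python3 - <<'E'
from h import *
im=robot.get_image("wrist");m=robot.camera_model("wrist");cv2.imwrite("pics/w7.png",im[:,:,::-1]);g=feats(im)["green"];print(g.min(0),g.max(0));G=ray(m,*g.mean(0),93);print(G);goto(G+[0,0,25])
E
```

```text
time: 14.4
eef_pos: [618.8, -69.3, 151.7]
wrist_force: [0.7, 0.4, -0.9]
tip px [319.92 144.92] 36 mark px [320. 137.] 63 gap y -0.05 x 5.06
red [-153.24 -153.24 -153.22 -153.25 -153.25 -153.24 -153.27 -153.25] [320.05   6.7 ]
yel [-153.36 -153.25 -153.25 -153.24 -153.25 -153.24 -153.26] [320.01   5.87]
fine gap -0.00
[410.  38.] [442.  72.]
[505.3319466  -15.04905641  93.        ]
tcp [618.8 -68.4 151.9] tool delta [104.8  68.8  34. ]
```

The pointer is aligned (0.00 mm). Now the button.

```bash
echo '[[[35,23,0,0],[35,23,0,0],[35,22,0,0],[0,0,20,0],[0,0,0,0]]]' | python3 nudge.py | egrep 'time|eef|wrist'
echo '[[[0,0,20,0],[0,0,0,0],[0,0,0,0]]]' | python3 nudge.py | egrep 'eef|wrist'
python3 - <<'E'
from h import *
goto([505.5,-15.5,101])
E
```

```text
time: 15.12
eef_pos: [504.0, -15.3, 130.9]
wrist_force: [0.3, 0.3, 0.9]
eef_pos: [506.1, -16.6, 112.8]
wrist_force: [-0.3, 0.7, -0.3]
tcp [506.1 -16.6 112.8] tool delta [ 0.5  1.2 11.8]
```

```bash
echo '[[[0,1,9,0],[0,0,3,0],[0,0,2,0],[0,0,0,0]]]' | python3 nudge.py | egrep 'eef|wrist'
echo '[[[0,0,2,0],[0,0,2,0],[0,0,0,0]]]' | python3 nudge.py | egrep 'eef|wrist'
echo '[[[0,0,2,0],[0,0,0,0],[0,0,0,0]]]' | python3 nudge.py | egrep 'time|eef|wrist'
```

```text
eef_pos: [506.2, -15.7, 99.3]
wrist_force: [0.8, 0.2, 5.1]
eef_pos: [506.4, -15.7, 98.9]
wrist_force: [-5.4, 1.7, 19.0]
time: 16.75
eef_pos: [506.5, -15.7, 98.7]
wrist_force: [-7.9, 1.2, 27.0]
```

The tip bottomed on the collar: the two closed fingers are 25 mm wide and the button is 22 mm. I'll lift, open the fingers and use one finger only, with the other hanging clear beyond the pump's end.

```bash
echo '[[[0,0,-20,0],[0,0,-20,0],[0,18,0,0],[0,18,0,0],[0,0,0,0]]]' | python3 nudge.py 60 | egrep 'time|eef|wrist|open'
echo '[[[0,0,0,0],[0,0,0,0]]]' | python3 nudge.py | egrep 'eef|wrist|open'
python3 - <<'E'
from h import *
m=robot.camera_model("wrist");im=robot.get_image("wrist");cv2.imwrite("pics/w8.png",im[:,:,::-1])
p,T=tool()
for y in(30,42.5):
  for x in(-8,8):
    q=m["R"]@(p+T@np.array([x,-y,8]))+m["t"]; print(y,x,m["fx"]*q[0]/q[2]+m["cx"],m["fy"]*q[1]/q[2]+m["cy"])
goto([505.4,-15.5,101])
w7=cv2.imread("pics/w7.png")[10:110,370:490]
a=cv2.resize(w7,None,fx=3.3,fy=3.3,interpolation=cv2.INTER_NEAREST); b=cv2.resize(im[150:270,200:320,::-1],(396,396),interpolation=cv2.INTER_NEAREST)
cv2.imwrite("pics/c8.png",np.hstack([cv2.resize(a,(396,396)),b]))
E
```

```text
time: 17.38
eef_pos: [499.0, 21.8, 130.5]
wrist_force: [0.3, 0.8, -0.2]
opening: 46.9
eef_pos: [500.1, 19.8, 131.5]
wrist_force: [0.8, -0.1, 0.2]
opening: 59.6
30 -8 262.90593112680915 254.76018759219323
30 8 261.85588506570446 227.3987550926752
42.5 -8 240.49021201772635 254.759911899876
42.5 8 239.00530791699003 227.39705453953317
tcp [500.2  19.7 131.7] tool delta [ -0.2 -35.6  30.7]
```

View pics/w8.png

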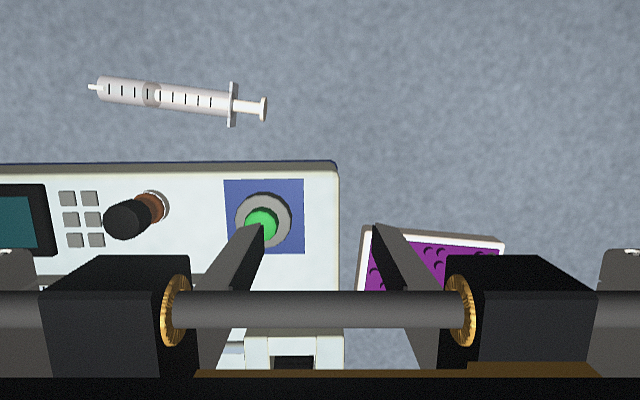

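View pics/c8.png

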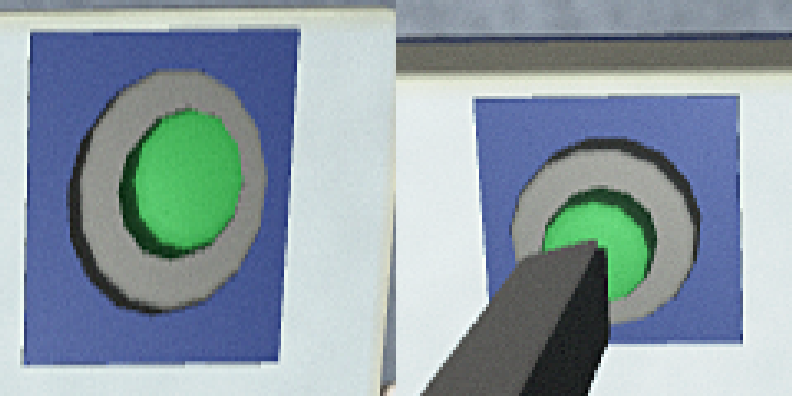

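The view shows one finger in front of the button, whose centre is near (265,218). The other finger hangs clear beyond the pump's end. I'll cross-check the button centre from earlier views, then shift.

Run:
```python
from h import *
m=robot.camera_model("wrist"); p0,T=tool()
for n,p in(("w1",[638.45,4.53,212.73]),("w2",[613.4,-28.2,214.1]),("w3",[596,16.3,139.8]),("w5",[618.9,-68.2,150.3]),("w7",[618.8,-68.4,151.9])):
    im=cv2.imread(f"pics/{n}.png"); h=cv2.cvtColor(im,cv2.COLOR_BGR2HSV)
    k=cv2.inRange(h,(45,120,150),(75,255,255)); k[240:]=0
    c=max(cv2.findContours(k,0,2)[0],key=cv2.contourArea); (u,v),ax,_=cv2.fitEllipse(c)
    mm=dict(m); mm["t"]=m["t"]-m["R"]@(np.array(p)-p0); print(n,round(u,1),round(v,1),np.round(ax,1),ray(mm,u,v,93).round(1))
```

```text
w1 314.7 28.0 [24.6 26.8] [505.3 -16.1  93. ]
w2 351.3 68.2 [23.9 25.6] [505.4 -15.6  93. ]
w3 284.6 70.2 [32.5 34.2] [505.5 -16.2  93. ]
w5 427.3 54.2 [30.7 33.8] [505.3 -14.7  93. ]
w7 426.5 54.7 [30.7 33.5] [505.2 -14.9  93. ]
```

```bash
echo '[[[-0.8,0.2,10,0],[0,0,10,0],[0,0,6,0],[0,0,0,0],[0,0,0,0]]]' | python3 nudge.py | egrep 'time|eef|wrist|open'
python3 - <<'E'
from h import *
goto([506,-15.7,101]); print(robot.get_state()["opening"]/2+6.25)
E
echo '[[[0,0,2,0],[0,0,2,0],[0,0,2,0],[0,0,0,0],[0,0,0,0]]]' | python3 nudge.py | egrep 'eef|wrist'
echo '[[[0,0,2,0],[0,0,2,0],[0,0,0,0],[0,0,0,0]]]' | python3 nudge.py | egrep 'time|eef|wrist'
```

```text
time: 18.3
eef_pos: [501.2, 20.3, 106.1]
wrist_force: [-0.6, 0.1, -0.2]
opening: 60.1
tcp [501.2  20.3 106.1] tool delta [  0.3 -36.3   5.1]
36.27706278538207
eef_pos: [501.5, 20.3, 100.4]
wrist_force: [0.5, 0.7, 3.8]
time: 19.42
eef_pos: [501.7, 20.3, 98.9]
wrist_force: [-4.1, 1.4, 14.7]
```

It stops at the same height as before, so the collar may not be what blocks it. I'll unload in small steps and read force against height to see whether the button is already fully down.

```bash
python3 - <<'E'
from h import *
im=robot.get_image("wrist");cv2.imwrite("pics/w9.png",im[:,:,::-1]); s=robot.get_image("side");cv2.imwrite("pics/s9.png",s[:,:,::-1])
E
echo '[[[0,0,-3,0],[0,0,0,0],[0,0,0,0]]]' | python3 nudge.py | egrep 'eef|wrist'
echo '[[[0,0,-1,0],[0,0,0,0],[0,0,0,0]]]' | python3 nudge.py | egrep 'eef|wrist'
echo '[[[0,0,-1,0],[0,0,0,0],[0,0,0,0]]]' | python3 nudge.py | egrep 'eef|wrist'
echo '[[[0,0,-1.5,0],[0,0,0,0],[0,0,0,0]]]' | python3 nudge.py | egrep 'eef|wrist'
echo '[[[0,0,-1.5,0],[0,0,0,0],[0,0,0,0]]]' | python3 nudge.py | egrep 'eef|wrist'
echo '[[[0,0,-1.5,0],[0,0,0,0],[0,0,0,0]]]' | python3 nudge.py | egrep 'time|eef|wrist'
python3 - <<'E'
import cv2,numpy as np
a=cv2.imread("pics/w9.png")[120:270,180:360]; cv2.imwrite("pics/c9.png",cv2.resize(a,None,fx=4,fy=4,interpolation=2))
E
```

```text
eef_pos: [501.5, 20.3, 99.2]
wrist_force: [0.8, 0.9, 5.2]
eef_pos: [501.4, 20.3, 99.9]
wrist_force: [1.1, -1.0, 3.5]
eef_pos: [501.1, 20.3, 100.9]
wrist_force: [2.4, 1.1, 2.5]
eef_pos: [500.7, 20.3, 102.2]
wrist_force: [1.5, 0.1, 2.6]
eef_pos: [500.7, 20.3, 103.7]
wrist_force: [0.9, 0.6, 2.4]
time: 21.78
eef_pos: [500.6, 20.4, 105.2]
wrist_force: [-0.2, -0.4, 0.8]
```

View pics/c9.png

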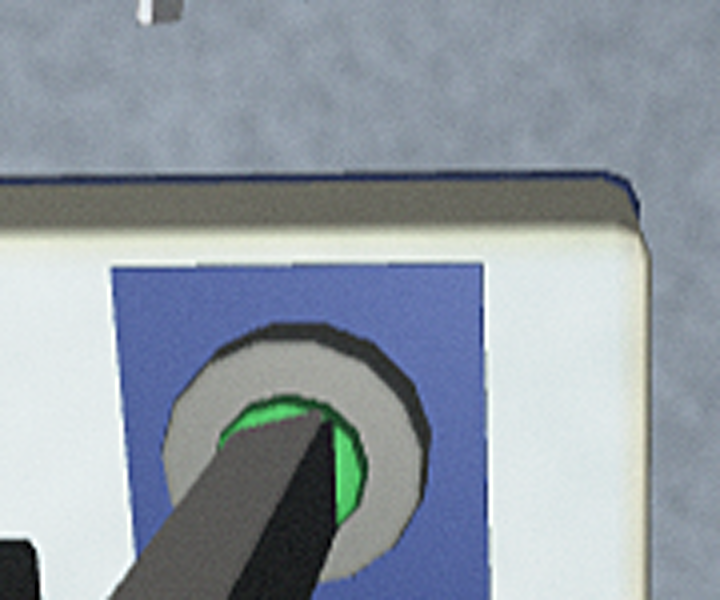

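The force falls smoothly from 4 N to 0 over TCP heights 99–105 mm. That is the full 6 mm stroke, and the crop shows the button down, nearly flush with its collar. So the button was fully pressed both times and has come back up. I'll retreat, verify and hand in.

```bash
echo '[[[0,0,-30,0],[0,0,-30,0],[-35,-35,-5,0],[-35,-35,0,0],[-35,-35,0,0]]]' | python3 nudge.py | egrep 'eef|wrist'
echo '[[[0,0,0,0],[0,0,0,0],[0,0,0,0]]]' | python3 nudge.py | egrep 'time|eef|wrist'
python3 l.py
python3 - <<'E'
from h import *
im=robot.get_image("wrist");cv2.imwrite("pics/w10.png",im[:,:,::-1])
E
```

```text
eef_pos: [620.5, -69.5, 170.1]
wrist_force: [0.1, 0.3, 0.1]
time: 22.78
eef_pos: [619.0, -68.0, 170.9]
wrist_force: [-1.1, 0.4, 0.2]
tip px [318. 142.] 35 mark px [318.   135.11] 53 gap y 0.01 x 4.76
red [-153.3  -153.27 -153.32 -153.28 -153.29 -153.3  -153.31 -153.29] [318.03   6.13]
yel [-153.15 -153.15 -153.14 -153.14 -153.13 -153.14 -153.13] [318.22   5.4 ]
fine gap 0.16
```

View pics/w10.png

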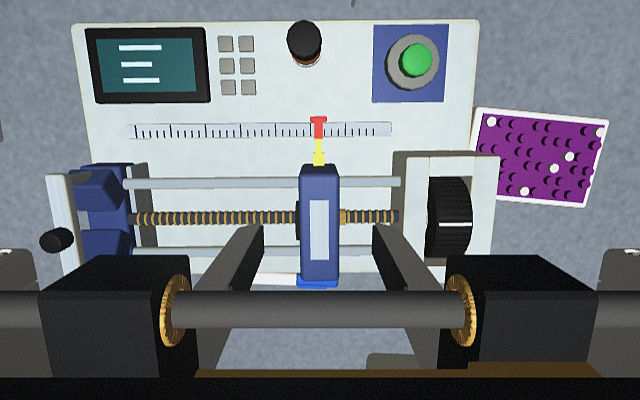

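The pointer (318,142) and mark (318,135) are lined up, the button is up at (415,60), the vial still stands in its place and the robot touches nothing.

```bash
python3 -c "
from plant import robot
print(robot.close_job())"
```

```text
the job is handed in; nothing more can be done
None
```

The pointer is lined up with the red mark to about 0.2 mm or better (moved only by the wheel, including a small roll-back after a 0.3 mm overshoot), the green button was pressed fully down (twice, as I first misread its end stop) and came back up, and the job is handed in at about 23 s with the robot touching nothing.

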